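# Lay the violin-neck blank down against the planing stop

## Task

Tip the violin-neck blank that stands on its heel over towards the robot, letting it down gently so that it lands without a knock, until it lies flat on its side on the raised planing board. Then push it along the board with a fingertip until its heel end sits square against the stop. Never pick the blank up, and leave the tools and other things as they are.

Things in the scene. Friction and masses are not known exactly. Their poses are not given: they have to be found in the camera images.
- neck: Loose violin-neck blank of bare maple, 225 mm long, 38 mm thick, 0.2-0.33 kg, two flat cheeks sawn to a neck's side view. Starts upright on its heel on the board. Origin: middle of the heel's end face (underside at the start). z: heel to scroll end (up at the start). x: square to the cheeks (at x +-19 mm), away from the robot at the start. Lying tipped towards the robot: x up, z back to the robot
- scroll (a point): centre of the blank's round scroll (y -4, z 196 mm in its frame), a flat-cheeked disc of 29 mm radius, 38 mm thick, that ends the blank at z 225. Below it the outline across y: heel block -40 to +22 mm up to z 36, sloping in to the stem -7 to +22, pegbox -18 to +22 for z 140 to 186
- neck_com (a point): the blank's centre of mass, z about 110 mm in its frame, midway between the cheeks: upright it stands until it leans about 10 degrees towards the robot, then falls unless something holds it
- heel_edge (a point): middle of the lower edge of the blank's near cheek, about which it turns when tipped towards the robot (x -19, y -9, z 0 mm in the blank's frame); starts at board height, 50 mm above the bench
- planing_board: Plywood planing board fixed on the bench: 295 mm (x) by 240 mm (y), top 50 mm above the bench. Origin: centre of its underside; x points away from the robot, square to the stop. 195 mm of clear board from its near edge (x -147.5) to the stop (x +47.5 mm): the lying blank's scroll hangs over the near edge by 30 mm or more, with 50 mm of free space under it down to the bench
- stop_face (a point): middle of the near face of the stop, a hardwood strip 25 mm thick and 25 mm high across the board's whole width; this point is at the level of the board's top. Behind the stop two black steel holdfasts, up to 136 mm above the bench, press on the board
- spool_clamp: bystander: small clamp of two wooden discs (32 mm wide) on a threaded rod, 95 mm tall, standing on the board's right part; origin at its underside; leave alone
- finger_plane: bystander: tiny brass plane, 48 x 22 mm, 22 mm high, on the board's left part; origin at its underside; leave alone
- glue_bottle: bystander: white bottle, 58 mm wide, 165 mm tall, on the bench left of the board; origin at its underside; leave alone
- pin_jar: bystander: glass jar, 64 mm wide, 75 mm tall, on the bench left of the board; origin at its underside; leave alone
- gouge: bystander: carving gouge with wooden handle, 265 mm long, 29 mm thick, lying right of the board; leave alone
- eraser: bystander: white eraser block 45 x 26 x 22 mm on the bench to the right; leave alone
- pencil: bystander: pencil 160 mm long, 7.5 mm thick, lying on the bench to the right; leave alone
There are look-alikes about, which are no part of the job. There is more than one size of the neck; the job needs the smallest.

How it is judged:
By the outcome, as a careful person would: the job done as asked, in the order asked, and still so for the second after the job is handed in, with the robot touching nothing.
It also fails if it takes over 70 s, if anything falls off the work surface, if the arm or the gripper's body presses on something with over 40 N, if the wrist force passes 120 N, or if a joint passes its speed limit or range.

## Robot

A 6-joint arm with a two-finger parallel gripper is mounted at the origin on the work surface. World frame = base frame: x ahead of the robot, y to its left, z up, the work surface at z = 0. Lengths are in m, angles in rad, forces in N, time in s.
With the tool pointing down it reaches from about 0.3 to 1 m from the base axis. Payload 5.1 kg.
Tool frame: the origin (TCP) lies at the very end of the fingers, on their centre line; the grasp point (between the pads) lies 19 mm behind it; z points along the fingers, y is the line along which they close (so a half turn about z gives the same grasp; the last joint's range is limited). The gripper opens to 95 mm and grips with 3 to 60 N. Pads are 20 mm wide; open, the fingers measure 119 mm over their backs; the gripper's body (75 mm by 180 mm) begins 59 mm behind the grasp point.
Start: joints at [-1.383, 0.124, 1.65, -0, 1.367, -0.083], TCP at [0.174, -0.626, 0.215] pointing down, gripper open.
Joint ranges: [-2.61, 2.61], [-1.02, 2.33], [0.03, 2.71], [-1.35, 4.49], [0.32, 2.68], [-2.91, 2.91]. Speed limits (rad/s): [2.57, 2.57, 3.14, 3.14, 3.14, 3.14].

## Interface

Orientations are given as [roll, pitch, yaw] about the fixed x, y, z axes, in that order (R = Rz(yaw) Ry(pitch) Rx(roll)).
In Python, from rig import r gives the robot as it stands. The module is installed in compiled form; this text tells all that it offers.
- The arm moves only by the tool apply_moves, never from a script. Its argument "increments" is a list of rows, each a list of 2 entries, a list of its own where there are three numbers: the shift along the tool's x, y, z as a fraction of full scale, then the turn about the tool's z as a fraction of full scale. In form: [[[dx, dy, dz], twist], ...]. A call has 1 to 20 rows; each row shifts and turns the commanded pose from where the row before left it, along the tool's axes as they then stand; what a row does not reach is not made up. Full scale, the value 1, is 75 mm for a shift and pi rad for a turn. A row lasts 1/10 s, in which the tool goes at most 50 mm and 8.59 degrees, less where a joint would pass 70% of its speed; a pose out of reach is approached as far as the arm can. A call with a number of a shift or a turn outside -1 to 1 is refused whole. A call with a gripper value outside its range is refused whole. "fingers" is the opening, from -1 (shut) to 1 (fully open), set as the call begins (left out, the last holds). The fingers move at their own pace and stop on an object; "force" is the grip in N (left out, the last holds). Time passes only in rows, so rows that do not move let the fingers close. It gives the time, the measured TCP pose, the force, the opening and the grip force at its end, in the units of the state.
- r.sense(): the state, without advancing time (a new reading comes with each control period).
- r.get_image(name): name is "scene" or "top" or "wrist"; returns the picture (420x560x3 uint8, red, green, blue); there is no depth.
- r.camera_model(name): a dict with "camera_matrix" (3x3 intrinsics, pixels), "rvec" (rotation vector, rad) and "tvec" (3), from world to camera coordinates, as OpenCV has them. Camera axes: x right, y down, z forward; pixel columns grow to the right and rows downward; lengths in m; the calibration is good to about 2 mm. The wrist camera is an equidistant fisheye: a pixel r from the principal point sees the ray r / f radians off the axis. A picture is of the moment at which its call begins: read the wrist's pose just before it. camera_model takes no time and is no camera call; for the wrist camera it gives the pose at the moment of the call.
- r.hand_in(): hands the job in; it is judged then, once.
The state is a dict: "clock": time; "qpos": joint angles; "qd": joint speeds; "joint_efforts": joint torques, N m; "ee_pos": TCP position; "orientation": TCP orientation; "ft_force": force on the tool from outside, world axes, zero at the start; "ft_torque": the same for the moment, N m; "grip_width": finger opening in m; "grip_force": force on a finger pad.
Only numpy, scipy, OpenCV 4.12 (cv2) and the standard library are available. Lean on these libraries where they do the work, as an engineer would, in place of code of your own. Each camera call takes 0.05 s, during which the arm holds its last target. There are 200 camera calls.

## Working session

There is one attempt and no reset: what is moved stays moved. The work goes in short steps, Python scripts to look and compute and a tool call to move; the robot and the scene stay as the last step left them, time stands still between calls to the robot, and variables do not carry over. Pictures are saved under pics/ and viewed, at most 10 in all, crops included, and the job is handed in when it is done.

Besides the shell and the picture viewer there is one more tool, called after "Emit:" as name([rows], argument=value, ...), one row to a line, values as JSON. apply_moves: Moves the arm, as the interface text tells. Its arguments: {"type":"object","properties":{"increments":{"type":"array"},"fingers":{"type":"number"},"force":{"type":"number"}},"required":["increments"]}

```bash
mkdir -p pics; python3 - <<'E'
from rig import r
import cv2,numpy as np
s=r.sense();print({k:np.round(v,3).tolist() for k,v in s.items()})
for n in("scene","top"):
    im=r.get_image(n);cv2.imwrite(f"pics/{n}0.png",im[:,:,::-1])
    c=r.camera_model(n);R=cv2.Rodrigues(np.array(c["rvec"],float))[0];print(n,np.round(c["camera_matrix"],1).tolist(),(-R.T@np.ravel(c["tvec"])).round(3),R.round(2).tolist())
E
```

```text
{'clock': 0.0, 'qpos': [-1.383, 0.124, 1.652, -0.0, 1.367, -0.083], 'qd': [0.001, 0.001, 0.001, 0.0, -0.0, -0.0], 'joint_efforts': [0.0, -41.76, -35.993, 0.078, 0.049, -0.0], 'ee_pos': [0.174, -0.626, 0.213], 'orientation': [-3.14, -0.0, 0.271], 'ft_force': [0.679, -0.252, 0.467], 'ft_torque': [-0.051, 0.01, -0.008], 'grip_force': 0.0, 'grip_width': 0.095}
scene [[385.2, 0.0, 273.4], [0.0, 385.2, 210.3], [0.0, 0.0, 1.0]] [ 1.016 -0.707  0.76 ] [[0.85, 0.53, 0.02], [0.32, -0.47, -0.82], [-0.43, 0.7, -0.57]]
top [[402.6, 0.0, 275.2], [0.0, 402.6, 213.7], [0.0, 0.0, 1.0]] [0.456 0.033 1.239] [[0.01, -1.0, 0.0], [-1.0, -0.01, -0.09], [0.09, -0.0, -1.0]]
```

View pics/scene0.png

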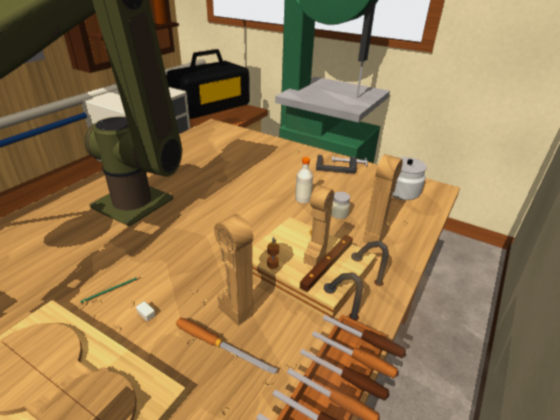

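View pics/top0.png

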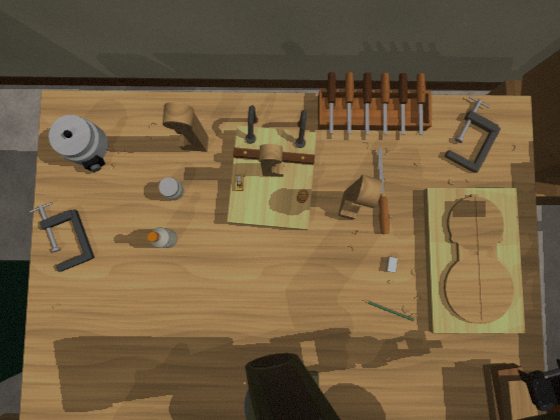

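Three neck blanks are visible: scene (238,270)/top (362,195) to the right on the bench, scene (383,195)/top (183,125) at back left on the bench, and scene (320,222)/top (271,157) on the board between plane and spool clamp. The last one is the smallest and stands on the planing board in front of the stop. I'll confirm it in a crop.

```bash
python3 - <<'E'
import cv2,numpy as np
a=cv2.imread("pics/top0.png")[115:240,215:330];b=cv2.imread("pics/scene0.png")[170:310,235:400]
a=cv2.resize(a,None,fx=3.4,fy=3.4,interpolation=2);b=cv2.resize(b,None,fx=2.6,fy=2.6,interpolation=2)
o=np.zeros((430,391+429+5,3),np.uint8);o[:a.shape[0],:391]=a[:430,:391];o[:b.shape[0],396:396+b.shape[1]]=b
cv2.imwrite("pics/crop.png",cv2.convertScaleAbs(o,alpha=1.5)[:,:800])
E
```

```text
(no output)
```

View pics/crop.png

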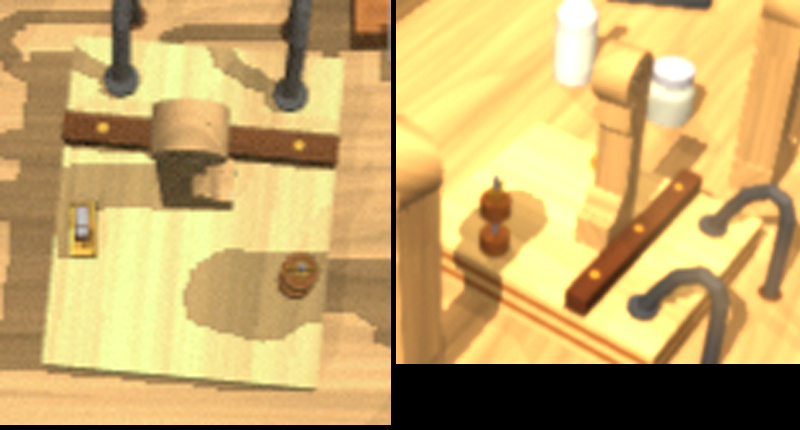

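The blank on the board (crop (190,150) left, (620,140) right) is the one meant: it stands on the planing board, 225 mm class, smaller than the two on the bench. Spool clamp is at crop (298,275), the plane at (82,230), the stop's near top edge runs (62,138)–(336,165).

```bash
cat > h.py <<'E'
from rig import r
import cv2,numpy as np
def cam(n):
    c=r.camera_model(n);return np.array(c["camera_matrix"],float),np.array(c["rvec"],float).ravel(),np.array(c["tvec"],float).ravel()
def back(n,uv,z):
    K,rv,t=cam(n);R=cv2.Rodrigues(rv)[0];d=R.T@np.linalg.solve(K,[*uv,1.]);o=-R.T@t;return o+d*(z-o[2])/d[2]
def proj(n,P):
    K,rv,t=cam(n);return cv2.projectPoints(np.array(P,float).reshape(-1,1,3),rv,t,K,None)[0].reshape(-1,2)
E
python3 - <<'E'
from h import *
C=lambda x,y:(215+x/3.4-.35,115+y/3.4-.35)
S=lambda x,y:(235+(x-396)/2.6-.3,170+y/2.6-.3)
for n,p,z in [("nl",(43,365),.05),("nr",(314,388),.05),("fr",(343,57),.05),("fl",(75,38),.05),("stopL",(62,138),.075),("stopR",(336,165),.075),("heelNR",(232,205),.05),("scrollL",(152,102),.26),("scrollR",(230,102),.26),("scrollNL",(152,145),.26),("scrollNR",(229,152),.26),("clamp",(298,272),.145),("planeN",(82,257),.05),("plane",(82,228),.072)]:
    print(n,back("top",C(*p),z).round(4))
for n,p,z in [("nr",(568,302),.075),("stopfarL",(690,172),.075),("heel NR",(577,232),.05),("heel FR",(609,250),.05),("clamp",(495,185),.145)]: print("scene",n,back("scene",S(*p),z).round(4))
E
```

```text
nl [0.539  0.1731 0.05  ]
nr [ 0.5218 -0.0629  0.05  ]
fr [ 0.8168 -0.0873  0.05  ]
fl [0.8311 0.1513 0.05  ]
stopL [0.7344 0.1582 0.075 ]
stopR [ 0.7135 -0.079   0.075 ]
heelNR [0.6822 0.01   0.05  ]
scrollL [0.7176 0.0732 0.26  ]
scrollR [0.7183 0.0163 0.26  ]
scrollNL [0.6857 0.0727 0.26  ]
scrollNR [0.6812 0.0166 0.26  ]
clamp [ 0.61  -0.042  0.145]
planeN [0.6343 0.1411 0.05  ]
plane [0.6563 0.1396 0.072 ]
scene nr [ 0.7272 -0.0955  0.075 ]
scene stopfarL [0.7449 0.1524 0.075 ]
scene heel NR [0.6755 0.0214 0.05  ]
scene heel FR [0.7165 0.0152 0.05  ]
scene clamp [ 0.622  -0.0601  0.145 ]
```

Emit:
apply_moves([
  [[0,0,-0.6],0.0372],
  [[0,0,-0.6],0.0372],
  [[0,0,-0.6],0.0372],
  [[0,0,-0.6],0],
  [[0,0,-0.4],0],
  [[0.28,-0.43,0],0],
  [[0.28,-0.43,0],0],
  [[0.28,-0.43,0],0],
  [[0.28,-0.43,0],0],
  [[0.28,-0.43,0],0],
  [[0.28,-0.43,0],0],
  [[0.28,-0.43,0],0],
  [[0.28,-0.43,0],0],
  [[0.28,-0.43,0],0],
  [[0.28,-0.43,0],0],
  [[0.28,-0.43,0],0],
  [[0.28,-0.43,0],0],
  [[0.28,-0.43,0],0],
  [[0.28,-0.43,0],0],
  [[0.28,-0.43,0],0],
], fingers=1)

```text
clock: 2.1
ee_pos: [0.527, -0.1677, 0.4241]
orientation: [-3.141, 0.001, -0.08]
ft_force: [0.1, -0.2, -0.2]
grip_width: 0.0952
grip_force: 0.0
```

Emit:
apply_moves([
  [[0.26,-0.38,0],0],
  [[0.26,-0.38,0],0],
  [[0.26,-0.38,0],0],
  [[0.26,-0.38,0],0],
  [[0.26,-0.38,0],0],
  [[0.26,-0.38,0],0],
  [[0.26,-0.38,0],0],
  [[0.26,-0.38,0],0],
  [[0,0,0.2],0],
  [[0,0,0.2],0],
  [[0,0,0],0],
])

```text
clock: 3.2
ee_pos: [0.6987, 0.0449, 0.3901]
orientation: [3.141, 0.007, -0.08]
ft_force: [0.4, 0.1, -0.7]
grip_width: 0.0953
grip_force: 0.0
```

```bash
python3 - <<'E'
from h import *
s=r.sense();print(s["ee_pos"],s["orientation"])
c=r.camera_model("wrist");print(c)
im=r.get_image("wrist");cv2.imwrite("pics/w1.png",im[:,:,::-1])
E
```

```text
[0.69865629 0.04488766 0.39006783] [ 3.14074547  0.00684596 -0.08048977]
{'camera_matrix': array([[325.1922621 ,   0.        , 282.07033332],
       [  0.        , 325.1922621 , 204.43387819],
       [  0.        ,   0.        ,   1.        ]]), 'rvec': array([-2.00740469,  2.17491738,  0.27147313]), 'tvec': array([0.09970003, 0.59937232, 0.73085987])}
```

View pics/w1.png

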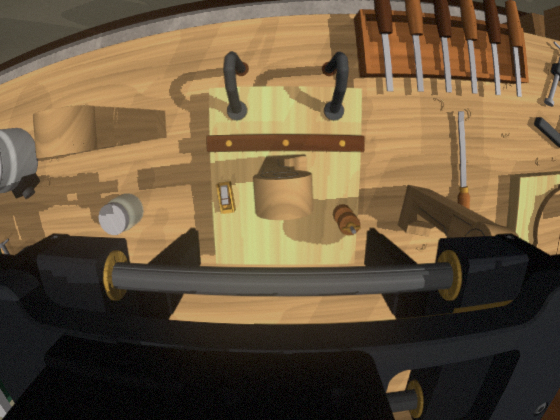

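Wrist view: the scroll's disc lies at x 253–312, rows 170–218, the stop's near top edge runs (207,151)–(364,151); the fingertips lie at left (190,240) and right (375,240).

```bash
cat >> h.py <<'E'
def wback(uv,z):
    K,rv,t=cam("wrist");R=cv2.Rodrigues(rv)[0]
    u=cv2.fisheye.undistortPoints(np.array(uv,float).reshape(1,1,2),K,np.zeros(4)).ravel();d=R.T@[*u,1.];o=-R.T@t;return o+d*(z-o[2])/d[2]
E
python3 - <<'E'
from h import *
for n,p,z in [("stopL",(207,151),.075),("stopR",(364,151),.075),("scFL",(254,172),.246),("scFR",(311,172),.246),("scNL",(254.5,210),.246),("scNR",(312,210),.246),("topNear",(284,219),.27),("clamp",(347,220),.145)]: print(n,wback(p,z).round(4))
E
python3 - <<'E'
import cv2
a=cv2.imread("pics/w1.png")[130:260,190:380]
cv2.imwrite("pics/w1c.png",cv2.convertScaleAbs(cv2.resize(a,None,fx=4,fy=4,interpolation=2),alpha=1.4))
E
```

```text
stopL [0.737  0.1556 0.075 ]
stopR [ 0.718  -0.0833  0.075 ]
scFL [0.7221 0.0699 0.246 ]
scFR [0.7176 0.014  0.246 ]
scNL [0.6835 0.0733 0.246 ]
scNR [0.6788 0.0153 0.246 ]
topNear [0.6789 0.0439 0.27  ]
clamp [ 0.6328 -0.0392  0.145 ]
```

View pics/w1c.png

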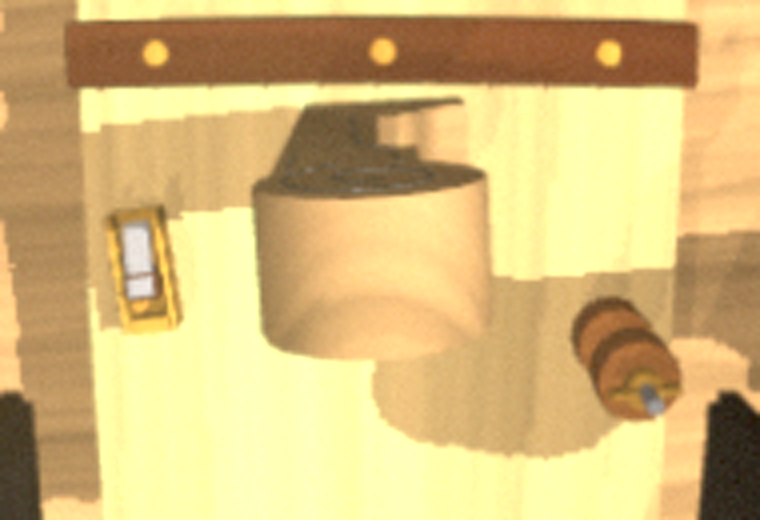

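```bash
python3 - <<'E'
from h import *
for n,p,z in [("stopL",(206.3,151.3),.075),("stopR",(364.3,151.3),.075),("scFL",(253.3,176.5),.246),("scFR",(311.8,174.2),.246),("scNL",(256,213.8),.246),("scNR",(312.5,211.3),.246),("heelFR",(305.5,154.7),.05),("heelFR_l",(266,155.6),.05)]: print(n,wback(p,z).round(4))
E
```

```text
stopL [0.7366 0.1568 0.075 ]
stopR [ 0.7175 -0.0837  0.075 ]
scFL [0.7177 0.0711 0.246 ]
scFR [0.7153 0.0133 0.246 ]
scNL [0.6794 0.0721 0.246 ]
scNR [0.6774 0.0149 0.246 ]
heelFR [0.7156 0.0055 0.05  ]
heelFR_l [0.7191 0.0678 0.05  ]
```

Emit:
apply_moves([
  [[0,0.019,0.27],-0.0111],
  [[0,0,0.27],0],
  [[0,0,0.27],0],
  [[0,0,0.27],0],
  [[0,0,0.27],0],
  [[0,0,0.27],0],
  [[0,0,0.27],0],
  [[0,0,0.27],0],
  [[0,0,0],0],
  [[0,0,0],0],
])

```text
clock: 4.25
ee_pos: [0.6998, 0.0434, 0.2335]
orientation: [3.142, -0.0, -0.046]
ft_force: [0.5, -0.0, 0.3]
grip_width: 0.0951
grip_force: 0.0
```

Emit:
apply_moves([
  [[0,0,0],0],
  [[0,0,0],0],
  [[0,0,0],0],
  [[0,0,0],0],
  [[0,0,0],0],
  [[0,0,0],0],
  [[0,0,0],0],
], fingers=0.34, force=4)

```text
clock: 4.95
ee_pos: [0.7, 0.0443, 0.2326]
orientation: [-3.142, 0.0, -0.045]
ft_force: [-0.7, 0.3, -0.5]
grip_width: 0.0638
grip_force: 0.0
```

```bash
python3 - <<'E'
from h import *
s=r.sense();print(s["ee_pos"],s["orientation"],s["grip_width"])
a=r.get_image("wrist");b=r.get_image("scene")
cv2.imwrite("pics/w2.png",cv2.convertScaleAbs(np.hstack([cv2.resize(a[100:380,90:470],(400,295)),cv2.resize(b[150:320,220:420],(400,340))[:295]])[:,:,::-1],alpha=1.4))
E
```

```text
[0.69995633 0.04425992 0.23256658] [-3.14154871e+00  1.49566542e-04 -4.48982203e-02] 0.06380869611114236
```

View pics/w2.png

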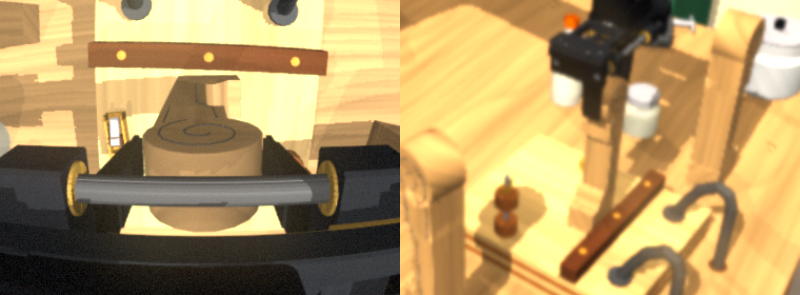

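The wrist view shows the scroll (crop 145–262, rows 120–228) centred between the fingers; the scene view shows the heel still standing in front of the stop, untouched. Lower 5 mm and close lightly.

Emit:
apply_moves([
  [[-0.02,0,0.07],0],
  [[0,0,0],0],
  [[0,0,0],0],
])

```text
clock: 5.35
ee_pos: [0.6982, 0.0443, 0.2268]
orientation: [-3.142, 0.001, -0.045]
ft_force: [-0.4, 0.2, 0.3]
grip_width: 0.0633
grip_force: 0.0
```

Emit:
apply_moves([
  [[0,0,0],0],
  [[0,0,0],0],
  [[0,0,0],0],
  [[0,0,0],0],
  [[0,0,0],0],
], fingers=-1, force=5)

```text
clock: 5.85
ee_pos: [0.6985, 0.0442, 0.2274]
orientation: [3.142, 0.0, -0.045]
ft_force: [0.1, -0.5, -0.9]
grip_width: 0.0578
grip_force: 5.0
```

Gripped at 57.8 mm – matches the disc's 58 mm diameter. Compute the arc about the heel edge.

```bash
python3 - <<'E'
import numpy as np
th=np.radians(np.concatenate([np.arange(0,60,2.5),np.arange(60,80,2),np.arange(80,91,1)]))
x=19*np.cos(th)-196.5*np.sin(th);h=196.5*np.cos(th)+19*np.sin(th)
c=np.round(np.c_[x-x[0],h[0]-h]/75,2);d=np.diff(c,axis=0).round(2)
for i in range(0,len(d),19):print(np.degrees(th[i]).round(1),[[[float(a),0,float(b)],0] for a,b in d[i:i+19]],c[min(i+19,len(d))]*75)
E
```

```text
0.0 [[[-0.11, 0, -0.01], 0], [[-0.12, 0, 0.0], 0], [[-0.11, 0, 0.0], 0], [[-0.12, 0, 0.01], 0], [[-0.11, 0, 0.01], 0], [[-0.12, 0, 0.01], 0], [[-0.11, 0, 0.03], 0], [[-0.11, 0, 0.02], 0], [[-0.11, 0, 0.03], 0], [[-0.11, 0, 0.04], 0], [[-0.11, 0, 0.04], 0], [[-0.1, 0, 0.04], 0], [[-0.11, 0, 0.05], 0], [[-0.1, 0, 0.06], 0], [[-0.1, 0, 0.06], 0], [[-0.09, 0, 0.06], 0], [[-0.1, 0, 0.07], 0], [[-0.09, 0, 0.07], 0], [[-0.08, 0, 0.07], 0]] [-150.75   49.5 ]
47.5 [[[-0.09, 0, 0.08], 0], [[-0.08, 0, 0.08], 0], [[-0.07, 0, 0.09], 0], [[-0.08, 0, 0.09], 0], [[-0.07, 0, 0.09], 0], [[-0.05, 0, 0.08], 0], [[-0.05, 0, 0.07], 0], [[-0.04, 0, 0.08], 0], [[-0.05, 0, 0.08], 0], [[-0.04, 0, 0.09], 0], [[-0.04, 0, 0.08], 0], [[-0.03, 0, 0.08], 0], [[-0.03, 0, 0.09], 0], [[-0.03, 0, 0.09], 0], [[-0.03, 0, 0.09], 0], [[-0.01, 0, 0.04], 0], [[-0.01, 0, 0.04], 0], [[-0.01, 0, 0.05], 0], [[-0.01, 0, 0.04], 0]] [-212.25  156.75]
84.0 [[[-0.01, 0, 0.05], 0], [[-0.01, 0, 0.04], 0], [[-0.01, 0, 0.05], 0], [[0.0, 0, 0.05], 0], [[-0.01, 0, 0.04], 0], [[0.0, 0, 0.05], 0]] [-215.25  177.75]
```

Emit:
apply_moves([
  [[-0.11,0,-0.01],0],
  [[-0.12,0,0],0],
  [[-0.11,0,0],0],
  [[-0.12,0,0.01],0],
  [[-0.11,0,0.01],0],
  [[-0.12,0,0.01],0],
  [[-0.11,0,0.03],0],
  [[-0.11,0,0.02],0],
  [[-0.11,0,0.03],0],
  [[-0.11,0,0.04],0],
  [[0,0,0],0],
])

```text
clock: 6.95
ee_pos: [0.6126, 0.0482, 0.2167]
orientation: [3.142, 0.001, -0.045]
ft_force: [-0.7, 0.1, 0.8]
grip_width: 0.058
grip_force: 5.0
```

```bash
python3 - <<'E'
from h import *
s=r.sense();print(s["ee_pos"],s["ft_force"],s["grip_width"],s["grip_force"])
b=r.get_image("scene")
cv2.imwrite("pics/s3.png",cv2.convertScaleAbs(cv2.resize(b[150:330,200:420],None,fx=3,fy=3)[:,:,::-1],alpha=1.4))
E
```

```text
[0.61263549 0.04817891 0.21673636] [-0.71304038  0.11675825  0.76390983] 0.05796807867231987 4.999985620379448
```

View pics/s3.png

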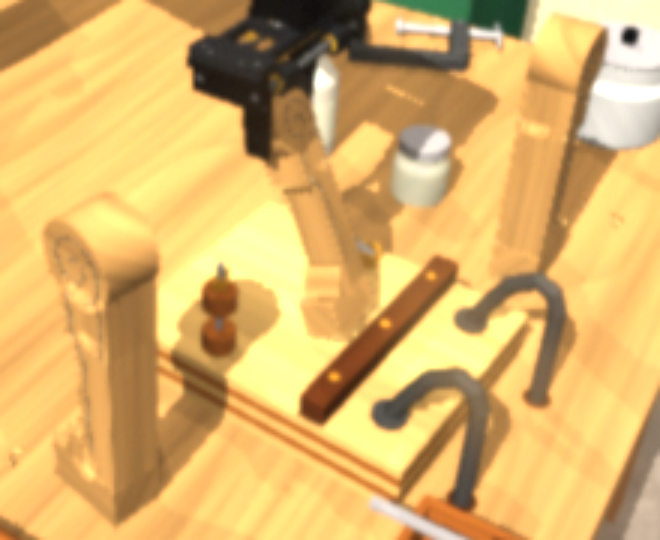

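The blank leans about 25° (heel edge at (310,330)–(355,335) still on the board, scroll at (297,115)) between the fingers. Continue down the arc.

Emit:
apply_moves([
  [[-0.11,0,0.04],0],
  [[-0.1,0,0.04],0],
  [[-0.11,0,0.05],0],
  [[-0.1,0,0.06],0],
  [[-0.1,0,0.06],0],
  [[-0.09,0,0.06],0],
  [[-0.1,0,0.07],0],
  [[-0.09,0,0.07],0],
  [[-0.08,0,0.07],0],
  [[-0.09,0,0.08],0],
  [[-0.08,0,0.08],0],
  [[-0.07,0,0.09],0],
  [[-0.08,0,0.09],0],
  [[-0.07,0,0.09],0],
  [[-0.05,0,0.08],0],
  [[-0.05,0,0.07],0],
])

```text
clock: 8.6
ee_pos: [0.5108, 0.0527, 0.1337]
orientation: [3.142, 0.0, -0.045]
ft_force: [0.9, 0.6, -0.9]
grip_width: 0.0579
grip_force: 5.0
```

Emit:
apply_moves([
  [[-0.04,0,0.08],0],
  [[-0.05,0,0.08],0],
  [[-0.04,0,0.09],0],
  [[-0.04,0,0.08],0],
  [[-0.03,0,0.08],0],
  [[-0.03,0,0.09],0],
  [[-0.03,0,0.09],0],
  [[-0.03,0,0.09],0],
  [[-0.01,0,0.04],0],
  [[-0.01,0,0.04],0],
  [[-0.01,0,0.05],0],
  [[0,0,0],0],
])

```text
clock: 9.8
ee_pos: [0.487, 0.0538, 0.0732]
orientation: [-3.142, 0.0, -0.045]
ft_force: [-1.3, -0.2, -0.9]
grip_width: 0.058
grip_force: 5.0
```

Emit:
apply_moves([
  [[-0.01,0,0.02],0],
  [[0,0,0.02],0],
  [[-0.01,0,0.02],0],
  [[0,0,0.02],0],
  [[-0.01,0,0.02],0],
  [[0,0,0.02],0],
  [[0,0,0.02],0],
  [[-0.01,0,0.02],0],
  [[0,0,0.02],0],
  [[0,0,0.02],0],
  [[0,0,0.02],0],
  [[0,0,0.02],0],
  [[0,0,0],0],
])

```text
clock: 11.1
ee_pos: [0.4839, 0.0539, 0.0553]
orientation: [3.142, 0.001, -0.045]
ft_force: [-0.4, 0.2, -2.5]
grip_width: 0.0578
grip_force: 5.0
```

Emit:
apply_moves([
  [[0,0,0.01],0],
  [[0,0,0.01],0],
  [[0,0,0.01],0],
  [[0,0,0.01],0],
  [[0,0,0.01],0],
  [[0,0,0.01],0],
  [[0,0,0.01],0],
  [[0,0,0],0],
])

```text
clock: 11.9
ee_pos: [0.4846, 0.0539, 0.0509]
orientation: [3.142, -0.001, -0.045]
ft_force: [-3.0, -0.4, 4.1]
grip_width: 0.0579
grip_force: 5.0
```

```bash
python3 - <<'E'
from h import *
s=r.sense();print(s["ee_pos"],s["ft_force"],s["ft_torque"],s["grip_width"],s["grip_force"])
b=r.get_image("scene");a=r.get_image("wrist")
cv2.imwrite("pics/s4.png",cv2.convertScaleAbs(np.hstack([cv2.resize(b[170:310,190:360],(486,400)),cv2.resize(a[100:400,160:390],(307,400))])[:,:,::-1],alpha=1.4))
E
```

```text
[0.48455687 0.05389018 0.05086965] [-3.00492879 -0.44234207  4.10547658] [0.01049607 0.55255354 0.03247014] 0.05786796178682869 5.000230148434639
```

View pics/s4.png

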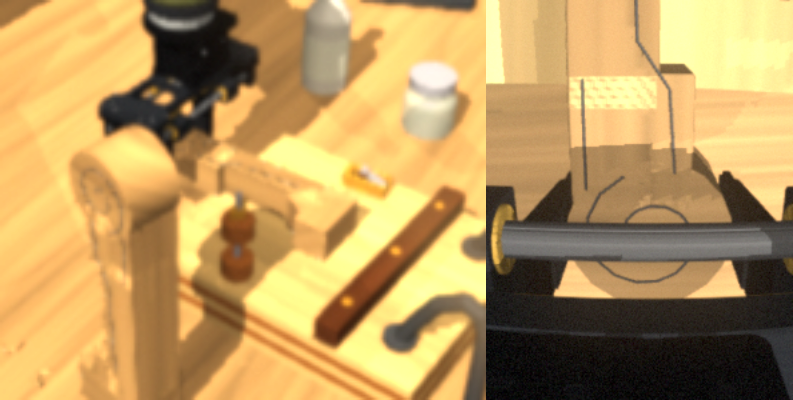

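Forces flipped from −2.5 N (carrying) to +4 N (pressing on the board), and the picture shows the blank lying flat on the board with its heel (320,220) short of the stop and the spool clamp and plane untouched. Release, back off towards the robot, then close the fingers.

Emit:
apply_moves([
  [[0,0,0],0],
  [[0,0,0],0],
  [[0,0,0],0],
  [[0,0,0],0],
  [[0,0,0],0],
  [[0,0,-0.1],0],
  [[-0.2,0,0],0],
  [[-0.2,0,0],0],
  [[-0.2,0,0],0],
  [[-0.2,0,0],0],
  [[0,0,0],0],
], fingers=1)

```text
clock: 13.1
ee_pos: [0.4231, 0.0567, 0.058]
orientation: [-3.142, 0.0, -0.045]
ft_force: [0.1, -1.1, -0.2]
grip_width: 0.0948
grip_force: 0.0
```

Emit:
apply_moves([
  [[0,0,0],0.0111],
  [[0,0,0],0],
  [[0,0,0],0],
  [[0,0,0],0],
  [[0,0,0],0],
  [[0,0,0],0],
  [[0,0,0],0],
  [[0,0,0],0],
  [[0,0,0],0],
  [[0,0,0],0],
  [[0,0,0],0],
  [[0,0,0],0],
], fingers=-1, force=20)

```text
clock: 14.3
ee_pos: [0.4242, 0.0566, 0.0579]
orientation: [-3.142, 0.0, -0.08]
ft_force: [0.2, -0.1, 0.9]
grip_width: 0.0045
grip_force: 0.0
```

Emit:
apply_moves([
  [[0.05,0,0],0],
  [[0.05,0,0],0],
  [[0.05,0,0],0],
  [[0.05,0,0],0],
  [[0.05,0,0],0],
  [[0.04,0,0],0],
  [[0.04,0,0],0],
  [[0.04,0,0],0],
  [[0.04,0,0],0],
  [[0.04,0,0],0],
  [[0.04,0,0],0],
  [[0.04,0,0],0],
  [[0.04,0,0],0],
  [[0,0,0],0],
])

```text
clock: 15.7
ee_pos: [0.4676, 0.0531, 0.058]
orientation: [-3.142, -0.001, -0.08]
ft_force: [-1.0, 0.3, 0.0]
grip_width: 0.0008
grip_force: 0.0
```

```bash
python3 - <<'E'
from h import *
s=r.sense();print(s["ee_pos"],s["ft_force"])
a=r.get_image("wrist");cv2.imwrite("pics/w5.png",cv2.convertScaleAbs(cv2.resize(a[0:300,150:410],None,fx=2,fy=2)[:,:,::-1],alpha=1.3))
b=r.get_image("top");cv2.imwrite("pics/t5.png",b[:,:,::-1])
np.save("w5cam.npy",np.array([*np.ravel(r.camera_model("wrist")["rvec"]),*np.ravel(r.camera_model("wrist")["tvec"])]))
E
```

```text
[0.46759687 0.05314863 0.05801212] [-0.9873878   0.32864352  0.02783502]
```

View pics/w5.png

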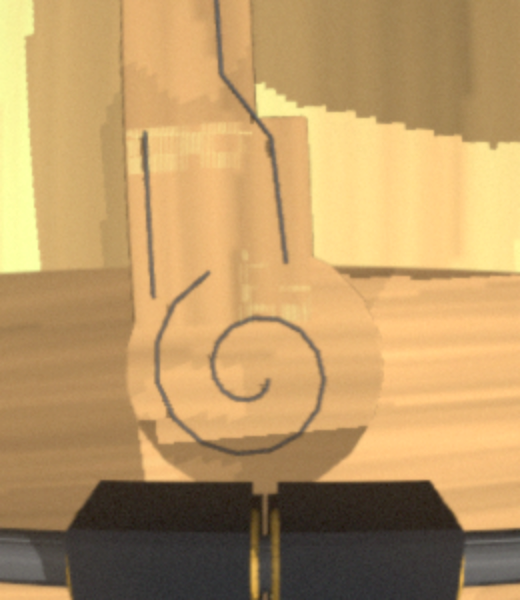

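The closed fingertips (265,490) sit behind the scroll's end; the disc spans columns 127–383, so the push is central within 2 mm. Measure the remaining travel.

```bash
python3 - <<'E'
from h import *
W=lambda x,y:wback((150+x/2-.25,y/2-.25),.088)
L=W(127,370);R=W(383,370);print(L.round(4),R.round(4))
for p in [(122,0),(132,250),(252,0),(255,110),(308,118),(313,255)]:print(p,W(*p).round(4))
E
```

```text
[0.511  0.0801 0.088 ] [0.5065 0.0231 0.088 ]
(122, 0) [0.5957 0.0744 0.088 ]
(132, 250) [0.5374 0.0761 0.088 ]
(252, 0) [0.5919 0.0456 0.088 ]
(255, 110) [0.5656 0.0469 0.088 ]
(308, 118) [0.563  0.0357 0.088 ]
(313, 255) [0.5328 0.037  0.088 ]
```

Emit:
apply_moves([
  [[0.03,0,0],0],
  [[0.03,0,0],0],
  [[0.03,0,0],0],
  [[0.03,0,0],0],
  [[0.03,0,0],0],
  [[0.03,0,0],0],
  [[0.03,0,0],0],
  [[0.03,0,0],0],
  [[0,0,0],0],
])

```text
clock: 16.7
ee_pos: [0.4854, 0.0517, 0.0579]
orientation: [-3.142, -0.001, -0.08]
ft_force: [-0.9, 0.2, 0.1]
grip_width: 0.0002
grip_force: 0.3
```

Emit:
apply_moves([
  [[0.02,0,0],0],
  [[0.02,0,0],0],
  [[0,0,0],0],
])

```text
clock: 17.0
ee_pos: [0.4878, 0.0515, 0.0578]
orientation: [-3.142, 0.0, -0.08]
ft_force: [-2.8, 0.1, 1.3]
grip_width: 0.0004
grip_force: 1.3
```

Emit:
apply_moves([
  [[0.01,0,0],0],
  [[0.01,0,0],0],
  [[0,0,0],0],
])

```text
clock: 17.3
ee_pos: [0.4878, 0.0515, 0.0578]
orientation: [3.141, 0.004, -0.08]
ft_force: [-8.7, 0.2, 6.5]
grip_width: 0.0008
grip_force: 4.2
```

Emit:
apply_moves([
  [[0.01,0,0],0],
  [[0.01,0,0],0],
  [[0,0,0],0],
])

```text
clock: 17.6
ee_pos: [0.4878, 0.0515, 0.0578]
orientation: [3.141, 0.008, -0.08]
ft_force: [-13.4, -0.4, 11.4]
grip_width: 0.0003
grip_force: 7.1
```

The force climbs to 13 N with no more travel: the heel is against the stop. Back off, rise and look.

Emit:
apply_moves([
  [[-0.02,0,0],0],
  [[-0.05,0,0],0],
  [[-0.1,0,0],0],
  [[-0.2,0,0],0],
  [[-0.2,0,0],0],
  [[0,0,-0.4],0],
  [[0,0,-0.5],0],
  [[0,0,-0.5],0],
  [[0,0,-0.5],0],
  [[0,0,-0.5],0],
  [[0.4,0,-0.4],0],
  [[0.5,0,0],0],
  [[0.5,0,0],0],
  [[0.5,0,0],0],
  [[0.5,0,0],0],
  [[0,0,0],0],
])

```text
clock: 19.2
ee_pos: [0.6303, 0.0397, 0.2658]
orientation: [3.141, 0.001, -0.081]
ft_force: [-1.1, 0.9, -0.3]
grip_width: 0.0
grip_force: 0.0
```

```bash
python3 - <<'E'
from h import *
s=r.sense();print(s["ee_pos"],s["orientation"],s["ft_force"])
a=r.get_image("wrist");cv2.imwrite("pics/w6f.png",a[:,:,::-1])
b=r.get_image("top");cv2.imwrite("pics/t6.png",b[:,:,::-1]);c=r.get_image("scene")
cv2.imwrite("pics/w6.png",cv2.convertScaleAbs(np.hstack([cv2.resize(a[120:300,180:380],(500,450),interpolation=2),cv2.resize(c[190:320,235:365],(300,300),interpolation=2)[np.r_[0:300,[299]*150]]])[:,:,::-1],alpha=1.3))
E
```

```text
[0.63026289 0.03973485 0.26581876] [ 3.14138738e+00  9.34198187e-04 -8.06551939e-02] [-1.1208652   0.85619031 -0.29947871]
```

View pics/w6.png

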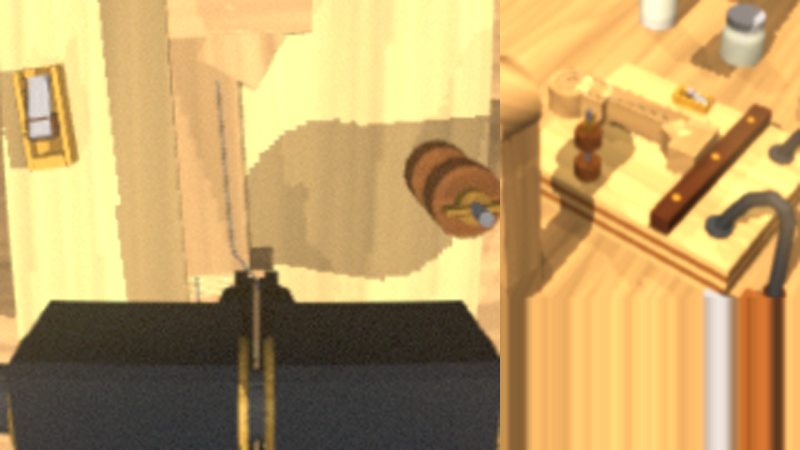

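The picture shows the blank flat, with plane (45,115) and spool clamp (450,195) undisturbed; its heel end lies above the cropped area, so I measure that edge numerically from the same frame.

```bash
python3 - <<'E'
from h import *
a=cv2.imread("pics/w6f.png").astype(float)
g=a.sum(2)/3
# stop: dark brown; for each col find lowest dark->bright transition in rows 0..130
for c in range(190,375,8):
    col=g[0:132,c-1:c+2].mean(1);dk=col<75
    rows=np.where(dk[20:])[0]+20
    if len(rows): 
        e=rows.max()+.5; print(c,rows.min(),e,"z75",wback((c,e),.075)[:2].round(4),"z88",wback((c,e),.088)[:2].round(4), col[int(e)-3:int(e)+5].astype(int))
# stem / heel left & right edges: rows with horizontal grads
for rr in (95,105,112,118,125,140,150,170,200):
    row=cv2.GaussianBlur(a[rr-1:rr+2].mean(0),(1,1),0);d=np.abs(np.diff(row,axis=0)).sum(1)
    i=[k for k in np.argsort(-d[200:340])[:6]+200];print(rr,sorted(i))
E
```

```text
190 86 104.5 z75 [0.7286 0.1363] z88 [0.7274 0.1327] [ 71  63  51  66 120 137 173 178]
198 20 103.5 z75 [0.7285 0.1268] z88 [0.7273 0.1235] [ 70  69  60  51  88 139 164 174]
206 20 103.5 z75 [0.7273 0.1175] z88 [0.7261 0.1146] [ 67  65  54  63 112 130 154 175]
214 32 103.5 z75 [0.7261 0.1084] z88 [0.725  0.1057] [ 67  60  48  71 122 146 170 175]
222 59 102.5 z75 [0.7262 0.0992] z88 [0.725  0.0968] [ 68  65  56  51  89 122 132 161]
230 83 102.5 z75 [0.7251 0.0901] z88 [0.724  0.0881] [ 67  63  52  59 113 138 174 180]
238 82 102.5 z75 [0.7242 0.0812] z88 [0.7231 0.0795] [ 67  60  46  67 126 152 161 176]
246 81 101.5 z75 [0.7243 0.0722] z88 [0.7233 0.0708] [ 67  66  56  47  80 140 154 158]
254 80 101.5 z75 [0.7235 0.0633] z88 [0.7224 0.0623] [ 63  63  50  50  99 148 154 155]
262 81 101.5 z75 [0.7226 0.0545] z88 [0.7216 0.0538] [ 63  61  50  70 126 153 157 155]
270 80 100.5 z75 [0.7229 0.0456] z88 [0.7219 0.0452] [ 62  61  59  57 104 151 155 155]
278 80 100.5 z75 [0.7222 0.0368] z88 [0.7212 0.0368] [ 64  60  56  74 125 155 155 155]
286 80 99.5 z75 [0.7226 0.028 ] z88 [0.7216 0.0282] [ 58
[... 1168 characters left out ...]
245), np.int64(313), np.int64(331)]
112 [np.int64(220), np.int64(221), np.int64(245), np.int64(246), np.int64(303), np.int64(304)]
118 [np.int64(218), np.int64(220), np.int64(221), np.int64(245), np.int64(246), np.int64(304)]
125 [np.int64(218), np.int64(219), np.int64(220), np.int64(246), np.int64(247), np.int64(304)]
140 [np.int64(220), np.int64(221), np.int64(246), np.int64(247), np.int64(289), np.int64(290)]
150 [np.int64(200), np.int64(202), np.int64(205), np.int64(206), np.int64(221), np.int64(248)]
170 [np.int64(200), np.int64(203), np.int64(205), np.int64(208), np.int64(209), np.int64(277)]
200 [np.int64(227), np.int64(252), np.int64(269), np.int64(271), np.int64(277), np.int64(279)]
```

```bash
cat > ana.py <<'E'
from h import *
def ana(f):
    a=cv2.imread(f).astype(float);g=a.sum(2)/3
    def edge(c,lo=85,hi=112):
        col=g[lo:hi,c];k=np.where(col<80)[0].max();v0,v1=col[k],col[k+1];return lo+k+(90-v0)/(v1-v0) if v1>90 else lo+k+.5
    def fit(cols,z):
        P=np.array([wback((c,edge(c)),z)[:2] for c in cols]);p=np.polyfit(P[:,1],P[:,0],1);return p,np.std(P[:,0]-np.polyval(p,P[:,1])).round(5)
    s=fit([*range(190,240,2),*range(316,376,2)],.075);sl=fit(range(190,240,2),.075);sr=fit(range(316,376,2),.075);h=fit(range(250,302,2),.088)
    print("stop",s,sl,sr,"heel",h)
    for y in(.01,.062):print(y,"stop",np.polyval(s[0],y).round(4),"heel",np.polyval(h[0],y).round(4))
    def side(rows,c0,c1,z):
        P=[]
        for q in rows:
            d=np.abs(np.diff(a[q,c0:c1],axis=0)).sum(1);k=d.argmax();w=d[max(k-1,0):k+2];P.append(wback((c0+.5+k+(w@np.arange(-1,len(w)-1))/w.sum(),q),z)[:2])
        P=np.array(P);p=np.polyfit(P[:,0],P[:,1],1);return p[0].round(4),np.std(P[:,1]-np.polyval(p,P[:,0])).round(5),P[[0,-1]].round(4)
    print("heelR",side(range(106,131),298,310,.088));print("left",side(range(106,215),0,0,.088) if 0 else "")
    P=[]
    for q in range(108,220,4):
        c0=int(245+(q-105)*7/95);d=np.abs(np.diff(a[q,c0-5:c0+6],axis=0)).sum(1);k=d.argmax();P.append((q,c0-5+k,int(d[k])))
    print(P);W=np.array([wback((c+.5,q),.088)[:2] for q,c,_ in P]);p=np.polyfit(W[:,0],W[:,1],1);print("left yaw",p[0],np.std(W[:,1]-np.polyval(p,W[:,0])))
E
python3 -c "
from ana import *
ana('pics/w6f.png')"
```

```text
stop (array([0.07907813, 0.71794311]), np.float64(0.00025)) (array([0.07870124, 0.71800507]), np.float64(0.0002)) (array([0.07273058, 0.7176862 ]), np.float64(0.00026)) heel (array([0.0194558 , 0.72080523]), np.float64(0.00017))
0.01 stop 0.7187 heel 0.721
0.062 stop 0.7228 heel 0.722
heelR (np.float64(-0.0643), np.float64(0.00018), array([[0.7132, 0.0101],
       [0.6874, 0.0113]]))
left 
[(108, np.int64(245), 115), (112, np.int64(246), 52), (116, np.int64(246), 77), (120, np.int64(246), 69), (124, np.int64(246), 45), (128, np.int64(246), 73), (132, np.int64(246), 72), (136, np.int64(246), 51), (140, np.int64(247), 45), (144, np.int64(246), 47), (148, np.int64(248), 43), (152, np.int64(248), 70), (156, np.int64(248), 53), (160, np.int64(249), 43), (164, np.int64(249), 78), (168, np.int64(249), 72), (172, np.int64(250), 35), (176, np.int64(250), 57), (180, np.int64(250), 43), (184, np.int64(246), 16), (188, np.int64(251), 53), (192, np.int64(251), 71), (196, np.int64(246), 12), (200, np.int64(252), 48), (204, np.int64(252), 41), (208, np.int64(249), 18), (212, np.int64(253), 39), (216, np.int64(253), 49)]
left yaw -0.0341503390254028 0.0015294296498799332
```

```bash
cat >> ana.py <<'E'
def left(f,c00=245,sl=7/95,z=.088,q0=106,q1=218):
    a=cv2.imread(f).astype(float);P=[]
    for q in range(q0,q1,2):
        c0=int(c00+(q-105)*sl);d=np.abs(np.diff(a[q-1:q+2,c0-4:c0+5].mean(0),axis=0)).sum(1);k=d.argmax()
        if 0<k<7 and d[k]>30:
            w=d[k-1:k+2];P.append(wback((c0-4+k+.5+(w[2]-w[0])/w.sum(),q),z)[:2])
    P=np.array(P)
    for _ in range(4):
        p=np.polyfit(P[:,0],P[:,1],1);e=np.abs(P[:,1]-np.polyval(p,P[:,0]));P=P[e<max(2.2*np.median(e),3e-4)]
    print("left edge yaw",p[0].round(4),"n",len(P),"res",e.max().round(5),"y@.72",np.polyval(p,.72).round(4));return p
E
python3 -c "
from ana import *
p=left('pics/w6f.png')
yaw=np.arctan(p[0]);z=np.array([-np.cos(yaw),-np.sin(yaw)]);y=np.array([-np.sin(yaw),np.cos(yaw)])
hl=np.array([.720,np.polyval(p,.720)]);o=hl-y*.022;print('origin',o,'scroll',o+z*.196-y*.004)
"
```

```text
left edge yaw -0.0214 n 39 res 0.00048 y@.72 0.0719
origin [0.71952974 0.04990536] scroll [0.52348902 0.0500959 ]
```

Heel end measures −0.02 rad, stop −0.08 rad: the blank jammed on its right heel corner, ~3° out of square. I'll nudge the scroll to the left with the fingertip from its right, then push home again.

Emit:
apply_moves([
  [[-0.4,0.18,0],0],
  [[-0.4,0.18,0],0],
  [[-0.4,0.18,0],0],
  [[-0.42,0.19,0],0],
  [[0,0,0],0],
  [[0,0,0.38],0],
  [[0,0,0.38],0],
  [[0,0,0.38],0],
  [[0,0,0.38],0],
  [[0,0,0.38],0],
  [[0,0,0.38],0],
  [[0,0,0.38],0],
  [[0,0,0.1],0],
  [[0,0,0],0],
])

```text
clock: 20.75
ee_pos: [0.5012, -0.0042, 0.0602]
orientation: [-3.141, 0.002, -0.08]
ft_force: [0.3, 0.2, 0.0]
grip_width: 0.0007
grip_force: 0.0
```

Emit:
apply_moves([
  [[0.05,-0.04,0],0],
  [[0,-0.04,0],0],
  [[0,-0.04,0],0],
  [[0,-0.04,0],0],
  [[0,-0.04,0],0],
  [[0,-0.03,0],0],
  [[0,-0.03,0],0],
  [[0,-0.03,0],0],
  [[0,-0.03,0],0],
  [[0,0,0],0],
])

```text
clock: 21.75
ee_pos: [0.5076, 0.0192, 0.0608]
orientation: [3.142, 0.0, -0.08]
ft_force: [-0.3, -0.3, 0.2]
grip_width: 0.0004
grip_force: 0.3
```

```bash
cat >> ana.py <<'E'
def stem(z=.088):
    "longest straight edges on the stem seen by the wrist camera, as world yaw"
    im=r.get_image("wrist");f=f"pics/x{int(r.sense()['clock']*100)}.png";cv2.imwrite(f,im[:,:,::-1])
    g=cv2.createCLAHE(2).apply(cv2.cvtColor(im,cv2.COLOR_RGB2GRAY))
    L=cv2.createLineSegmentDetector().detect(g)[0].reshape(-1,4);out=[]
    for l in L:
        a,b=wback(l[:2],z),wback(l[2:],z);d=b-a;n=np.hypot(*d[:2])
        if n>.04 and abs(d[0])>.95*n and -.02<a[1]<.13 and .45<a[0]<.75: out.append((n.round(3),(d[1]/d[0]).round(4),a[:2].round(4).tolist(),b[:2].round(4).tolist()))
    for o in sorted(out,key=lambda o:-o[0])[:9]:print(o)
E
python3 -c "
from ana import *
s=r.sense();print(s['ee_pos'],s['ft_force']);stem()"
```

```text
[0.50758714 0.01924651 0.06079805] [-0.33023367 -0.27722818  0.21308074]
(np.float64(0.059), np.float64(-0.0458), [0.644, 0.0742], [0.5847, 0.0769])
(np.float64(0.051), np.float64(-0.0426), [0.6362, 0.0389], [0.585, 0.0411])
(np.float64(0.051), np.float64(-0.0471), [0.5865, 0.0486], [0.6375, 0.0462])
(np.float64(0.044), np.float64(-0.0228), [0.639, 0.0533], [0.5953, 0.0543])
(np.float64(0.044), np.float64(0.0038), [0.5863, 0.0911], [0.6301, 0.0912])
(np.float64(0.042), np.float64(-0.0726), [0.6269, 0.0972], [0.5854, 0.1002])
(np.float64(0.041), np.float64(-0.0497), [0.5847, 0.0768], [0.544, 0.0788])
(np.float64(0.041), np.float64(-0.081), [0.6202, 0.1237], [0.5794, 0.127])
```

Emit:
apply_moves([
  [[0,-0.025,0],0],
  [[0,-0.025,0],0],
  [[0,-0.02,0],0],
  [[0,0,0],0],
])

```text
clock: 22.2
ee_pos: [0.5081, 0.0245, 0.0609]
orientation: [-3.141, 0.0, -0.08]
ft_force: [-0.0, 0.0, -0.0]
grip_width: 0.0003
grip_force: 0.3
```

```bash
python3 -c "
from ana import *
s=r.sense();print(s['ee_pos'],s['ft_force']);stem()"
```

```text
[0.50814559 0.02451981 0.06085021] [-0.04627261  0.01603774 -0.01408469]
(np.float64(0.05), np.float64(-0.0806), [0.5879, 0.0517], [0.6374, 0.0477])
(np.float64(0.043), np.float64(-0.0547), [0.6388, 0.0549], [0.5961, 0.0572])
(np.float64(0.042), np.float64(-0.0759), [0.5867, 0.0802], [0.5451, 0.0833])
(np.float64(0.041), np.float64(-0.0737), [0.6271, 0.0984], [0.5859, 0.1014])
```

Yaw now reads −0.078 against the stop's −0.079. Go round behind the scroll and push it home.

Emit:
apply_moves([
  [[0,0.06,0],0],
  [[0,0.07,0],0],
  [[-0.18,0,0],0],
  [[-0.18,0,0],0],
  [[-0.19,0,0],0],
  [[0,-0.16,0],0],
  [[0,-0.17,0],0],
  [[0,-0.17,0],0],
  [[0,-0.16,0],0],
  [[0,0,0],0],
])

```text
clock: 23.25
ee_pos: [0.4707, 0.0689, 0.061]
orientation: [-3.141, -0.0, -0.077]
ft_force: [-0.2, -0.7, 0.1]
grip_width: 0.0004
grip_force: 0.0
```

```bash
python3 -c "
from ana import *
s=r.sense();print(s['ee_pos'],s['ft_force']);stem()
a=r.get_image('wrist');q=185
for q in (160,180,200):
    d=np.abs(np.diff(a[q].astype(float),axis=0)).sum(1);print(q,[(int(k),int(d[k]),wback((k+.5,q),.088)[:2].round(3).tolist()) for k in sorted(np.argsort(-d[180:380])[:6]+180)])
"
```

```text
[0.47070864 0.06889025 0.06098047] [-0.15227229 -0.65977385  0.10886236]
160 [(247, 104, [0.523, 0.079]), (249, 54, [0.523, 0.078]), (250, 73, [0.523, 0.077]), (321, 145, [0.521, 0.046]), (323, 71, [0.521, 0.045]), (324, 91, [0.521, 0.044])]
180 [(235, 103, [0.515, 0.085]), (271, 76, [0.513, 0.069]), (279, 62, [0.513, 0.065]), (280, 52, [0.513, 0.065]), (302, 80, [0.512, 0.055]), (303, 54, [0.512, 0.054])]
200 [(208, 41, [0.507, 0.098]), (209, 75, [0.507, 0.098]), (210, 19, [0.507, 0.098]), (271, 19, [0.504, 0.069]), (313, 26, [0.503, 0.05]), (315, 26, [0.503, 0.049])]
```

Emit:
apply_moves([
  [[0.04,0.02,0],0.001],
  [[0.04,0,0],0],
  [[0.03,0,0],0],
  [[0.03,0,0],0],
  [[0.02,0,0],0],
  [[0.02,0,0],0],
  [[0,0,0],0],
])

```text
clock: 24.05
ee_pos: [0.4837, 0.0646, 0.0609]
orientation: [-3.142, -0.0, -0.083]
ft_force: [-0.0, -0.5, -0.2]
grip_width: 0.0004
grip_force: 0.0
```

Emit:
apply_moves([
  [[0.02,0,0],0],
  [[0.01,0,0],0],
  [[0.01,0,0],0],
  [[0,0,0],0],
])

```text
clock: 24.45
ee_pos: [0.4866, 0.0644, 0.0609]
orientation: [-3.142, -0.0, -0.083]
ft_force: [0.0, -0.7, 0.0]
grip_width: 0.0001
grip_force: 0.0
```

Emit:
apply_moves([
  [[0.02,0,0],0],
  [[0.02,0,0],0],
  [[0,0,0],0],
])

```text
clock: 24.75
ee_pos: [0.4898, 0.0641, 0.061]
orientation: [-3.142, -0.0, -0.083]
ft_force: [-0.0, -0.2, 0.1]
grip_width: 0.0005
grip_force: 0.0
```

Emit:
apply_moves([
  [[0.01,0,0],0],
  [[0.01,0,0],0],
  [[0,0,0],0],
])

```text
clock: 25.05
ee_pos: [0.4904, 0.0641, 0.0608]
orientation: [3.142, 0.002, -0.083]
ft_force: [-3.9, 0.2, 2.6]
grip_width: 0.0005
grip_force: 2.1
```

Emit:
apply_moves([
  [[0.01,0,0],0],
  [[0.01,0,0],0],
  [[0,0,0],0],
  [[0,0,0],0],
])

```text
clock: 25.45
ee_pos: [0.4904, 0.064, 0.0608]
orientation: [3.141, 0.006, -0.083]
ft_force: [-9.5, 0.9, 8.7]
grip_width: 0.0003
grip_force: 5.1
```

Emit:
apply_moves([
  [[-0.02,0,0],0],
  [[-0.05,0,0],0],
  [[-0.1,0,0],0],
  [[-0.2,0,0],0],
  [[-0.2,0,0],0],
  [[0,0,-0.4],0],
  [[0,0,-0.5],0],
  [[0,0,-0.5],0],
  [[0,0,-0.5],0],
  [[0,0,-0.5],0],
  [[0.4,0.06,-0.4],0],
  [[0.5,0.06,0],0],
  [[0.5,0.06,0],0],
  [[0.5,0.06,0],0],
  [[0.5,0.06,0],0],
  [[0,0,0],0],
  [[0,0,0],0],
])

```text
clock: 27.15
ee_pos: [0.6273, 0.03, 0.2699]
orientation: [-3.142, 0.002, -0.083]
ft_force: [-1.0, -0.1, -0.2]
grip_width: 0.0004
grip_force: 0.0
```

```bash
python3 -c "
from ana import *
s=r.sense();print(s['ee_pos'],s['orientation']);stem()
import glob,os
f=max(glob.glob('pics/x*.png'),key=os.path.getmtime);print(f)
a=cv2.imread(f).astype(float);g=a.sum(2)/3
for q in (112,120,150,180):
    d=np.abs(np.diff(a[q],axis=0)).sum(1);print(q,sorted((np.argsort(-d[200:340])[:8]+200).tolist()))
for c in range(190,376,6):
    col=g[75:118,c];k=np.where(col<80)[0].max();v0,v1=col[k],col[k+1];e=75+k+min(1,(90-v0)/(v1-v0));print(c,e.round(2),*wback((c,e),.075)[:2].round(4),wback((c,e),.088)[0].round(4))
"
```

```text
[0.6272651  0.02999379 0.26992331] [-3.14152977e+00  1.73151848e-03 -8.32749609e-02]
(np.float64(0.082), np.float64(-0.0715), [0.5876, 0.0519], [0.6694, 0.046])
(np.float64(0.076), np.float64(-0.0638), [0.6713, 0.0514], [0.5954, 0.0562])
(np.float64(0.073), np.float64(-0.0716), [0.4732, 0.0332], [0.5456, 0.028])
(np.float64(0.071), np.float64(-0.0926), [0.5454, 0.0454], [0.4747, 0.052])
(np.float64(0.07), np.float64(-0.0826), [0.6402, 0.0753], [0.5702, 0.0811])
(np.float64(0.066), np.float64(-0.0778), [0.5412, 0.033], [0.4755, 0.0381])
(np.float64(0.06), np.float64(-0.0785), [0.4836, 0.0457], [0.5435, 0.041])
(np.float64(0.046), np.float64(-0.0598), [0.6245, 0.0584], [0.6703, 0.0557])
(np.float64(0.044), np.float64(-0.0697), [0.6811, 0.1077], [0.6376, 0.1107])
pics/x2720.png
112 [211, 212, 213, 216, 238, 247, 295, 329]
120 [203, 204, 213, 214, 237, 238, 250, 295]
150 [214, 238, 255, 257, 264, 265, 266, 267]
180 [203, 204, 239, 266, 267, 275, 333, 334]
190 102.72 0.731 0.1265 0.7297
196 102.46 0.7303 0.1193 0.729
202 102.29 0.7295 0.1123 0.7283
208 101.71 0.7293 0.1052 0.728
214 101.56 0.7286 0.0983 0.7273
220 101.41 0.7279 0.0914 0.7267
226 100.94 0.7276 0.0845 0.7264
232 100.79 0.7269 0.0777 0.7258
238 97.71 0.7297 0.0706 0.7284
244 97.33 0.7294 0.0638 0.7281
250 97.22 0.7288 0.0571 0.7275
256 97.24 0.7281 0.0505 0.7269
262 97 0.7277 0.0438 0.7265
268 97.18 0.7269 0.0371 0.7257
274 97 0.7265 0.0305 0.7253
280 97 0.7259 0.0238 0.7248
286 97.15 0.7252 0.0172 0.7241
292 97 0.7248 0.0106 0.7237
298 100.45 0.7204 0.0042 0.7195
304 100.31 0.7201 -0.0025 0.7192
310 100.35 0.7196 -0.0091 0.7187
316 100.42 0.7191 -0.0158 0.7182
322 100.55 0.7186 -0.0226 0.7177
328 100.69 0.7181 -0.0293 0.7172
334 100.76 0.7177 -0.0361 0.7168
340 101 0.7171 -0.043 0.7162
346 101.34 0.7164 -0.0498 0.7156
352 101.57 0.7158 -0.0568 0.7151
358 101.67 0.7155 -0.0637 0.7147
364 101.65 0.7153 -0.0708 0.7145
370 101 0.7158 -0.078 0.715
```

Heel end slope 0.082 against the stop's 0.082, with the same offset as at the earlier corner contact, so it sits flush and square. The arm is clear; hand in.

```bash
python3 -c "
from rig import r
print(r.hand_in())"
```

```text
the job is handed in; nothing more can be done
None
```

The violin-neck blank was tipped over gently and lies flat on the board, its heel end square against the stop to within measurement; the first push left it about 3° off, so I nudged it and pushed it home again. It was handed in after about 27 s; no result came back.

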